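# Find the loose thumbscrew of the sampling module and mark it

### The arm

A 7-joint arm with a two-finger parallel gripper is mounted at the origin on the work surface. World frame = base frame: x ahead of the robot, y to its left, z up, the work surface at z = 0. Lengths are in m, angles in rad, forces in N, time in s.
With the tool pointing down it reaches from about 0.425 to 1.025 m from the base axis. Payload 9.4 kg.
Tool frame: the origin (TCP) lies between the finger pads; the fingertips stand 14 mm ahead of it and the grasp point (between the pads) lies 5 mm behind it; z points along the fingers, y is the line along which they close (so a half turn about z gives the same grasp; the last joint's range is limited). The gripper opens to 93 mm and grips with 3 to 60 N. Pads are 15 mm wide; open, the fingers measure 128 mm over their backs; the gripper's body (75 mm by 188 mm) begins 65 mm behind the grasp point.
Start: joints at [-1.262, 0.599, -0.003, 1.599, 0.002, 0.943, -0.08], TCP at [0.273, 0.672, 0.233] pointing down, gripper open.
Joint ranges: [-2.57, 2.57], [-0.35, 1.97], [-1.29, 1.29], [0.11, 2.56], [-1.05, 4.19], [0.11, 1.86], [-2.63, 2.63]. Speed limits (rad/s): [2.22, 2.22, 3.01, 3.01, 3.14, 3.14, 3.14].

### API

Orientations are given as a unit quaternion [w, x, y, z].
In Python, from bench import robot, viewer, spotter gives the robot as it stands.
- The arm moves only by the tool servo_tool, never from a script. Its argument "targets" is a list of rows, each an object with "grip": the finger opening in m, from 0 to 0.093; "xyz": the shift along the tool's x, y, z in m, a list of three; "spin": the turn about the tool's z in rad. In form: [{"grip": grip, "xyz": [dx, dy, dz], "spin": spin}, ...]. A call has exactly 10 rows; each row is the pose to reach, as a shift and turn from the pose commanded when the call began, along the tool's axes at that moment; what a row does not reach only later rows make up. A row lasts 1/10 s, in which the tool goes at most 50 mm and 8.59 degrees, less where a joint would pass 70% of its speed; a pose out of reach is approached as far as the arm can. A call with a gripper value outside its range is refused whole. The fingers move at their own pace and stop on an object; "squeeze" is the grip in N (left out, the last holds). Time passes only in rows, so rows that repeat a pose let the fingers close, or fill a call up. It gives the time, the measured TCP pose, the force, the opening and the grip force at its end, in the units of the state.
- robot.sense(): the state, without advancing time (a new reading comes with each control period).
- viewer.grab_frame(name): name is "side" or "top"; returns a dict with "color" (420x560x3 uint8, blue, green, red), "depth" (420x560 float32, m along the optical axis (not along the pixel's ray), 0 where there is no reading), "K" (3x3 intrinsics, pixels), "distortion" ([k1, k2, p1, p2, k3] as OpenCV has them; the pictures are not rectified), "extrinsics" (4x4, takes a point from camera to world coordinates). Camera axes: x right, y down, z forward; pixel columns grow to the right and rows downward; lengths in m; the calibration is good to about 2 mm. A picture is of the moment at which its call begins.
- robot.finish_job(): hands the job in; it is judged then, once.
Trained networks look in a picture, given as the dict that the camera call returned (one of the last four; its "shot" number tells which), for a name from the list of things; names that differ only in an ending like _2 or _b are one class to them, and where a whole thing is asked for, a point or a joint stands for the part that bears it (a point fixed in the world has none). Each returns a list of dicts, best first, with "p" (0 to 1); they miss things now and then, are a little off and sometimes report something else, mostly with a low value. They report only what shows in the picture. A call takes as long as a camera call. They do not tell look-alikes from the thing itself.
- spotter.look_for(picture, query): "xy" ([column, row] in pixels, amid what is visible of it).
- spotter.cut_out(picture, query): "region" (420x560 bool, what is visible of it) and "xy" ([column, row] in pixels, amid what is visible of it).
- spotter.mark_of(picture, query): "xy" ([column, row] in pixels: a listed point, or the origin of a listed thing).
The state is a dict: "t": time; "q": joint angles; "joint_velocities": joint speeds; "joint_efforts": joint torques, N m; "tcp_pos": TCP position; "orientation": TCP orientation; "force": force on the tool from outside, world axes, zero at the start; "torque": the same for the moment, N m; "finger_gap": finger opening in m; "gripper_force": force on a finger pad.
Only numpy, scipy, OpenCV 4.12 (cv2) and the standard library are available. Lean on these libraries where they do the work, as an engineer would, in place of code of your own. Each camera call takes 0.05 s, during which the arm holds its last target. There are 200 camera calls.

### The job

One of the three thumbscrews that hold the dark top plate of the sampling module has worked loose and must be marked for the service engineer. Try them with a light twist, without forcing a tight one, until you have felt the loose one actually turn by some fifteen degrees (not more than a quarter turn), and leave it turned; then put the red marker cover from the tray over that screw, down flat on the plate, and let go. Do not press hard on the plate or touch the glass window, and leave everything else where it is.

Things in the scene. Friction and masses are not known exactly. Their poses are not given: they have to be found in the camera images.
- module: The sampling module: a pale grey box with a dark, flat, square top plate, 235 x 235 mm, fixed to the bench. Origin: centre of its underside, on the bench; the top face of the plate is 150 mm above it. x, y along its sides, z up. The three thumbscrews stand on the plate at (x, y) = (-85, 80), (-85, -80) and (85, 0) mm.
- window: The delicate sample window in the middle of the top plate: a clear glass disc 60 mm across that stands 2 mm proud, in a bright steel ring 96 mm across (the ring is flush and may be touched). Origin: centre of its underside, in the plane of the plate's top face. Nothing may touch the glass.
- screw_1_head (a point): Knurled steel thumbscrew at the module's (-85, 80) mm: a round head 28 mm in diameter whose underside is 2 mm and whose top is 22 mm above the plate, with a short blue paint line on top. This point is on its axis, half-way up the head (12 mm above the plate).
- screw_1 (a joint): How far this screw is turned from its start (rad), anticlockwise from above positive. The loose one turns at about 0.04 N m and stays where it is left. A tight one only winds up elastically (up to 0.05 rad, springing back) until it gives way at about 0.45 N m; 0.15 to 0.2 N m tells them apart. Rubber pads squeezing the head with 25 N can carry more than 0.45 N m.
- screw_2_head (a point): Knurled steel thumbscrew at the module's (-85, -80) mm: a round head 28 mm in diameter whose underside is 2 mm and whose top is 22 mm above the plate, with a short blue paint line on top. This point is on its axis, half-way up the head (12 mm above the plate).
- screw_2 (a joint): How far this screw is turned from its start (rad), anticlockwise from above positive. The loose one turns at about 0.04 N m and stays where it is left. A tight one only winds up elastically (up to 0.05 rad, springing back) until it gives way at about 0.45 N m; 0.15 to 0.2 N m tells them apart. Rubber pads squeezing the head with 25 N can carry more than 0.45 N m.
- screw_3_head (a point): Knurled steel thumbscrew at the module's (85, 0) mm: a round head 28 mm in diameter whose underside is 2 mm and whose top is 22 mm above the plate, with a short blue paint line on top. This point is on its axis, half-way up the head (12 mm above the plate).
- screw_3 (a joint): How far this screw is turned from its start (rad), anticlockwise from above positive. The loose one turns at about 0.04 N m and stays where it is left. A tight one only winds up elastically (up to 0.05 rad, springing back) until it gives way at about 0.45 N m; 0.15 to 0.2 N m tells them apart. Rubber pads squeezing the head with 25 N can carry more than 0.45 N m.
- thread_a (a joint): Turn of the clamped thread of one of the two tight screws (rad), 0 at the start; which screw it belongs to changes and is not known. It stays at 0 unless that screw is twisted past its breakaway of about 0.45 N m, which must not happen.
- thread_b (a joint): The same for the other tight screw.
- cover_center (a point): The red marker cover, 35 g: an upside-down cup (outside diameter 42, inside 36, height 29, inside depth 25 mm) with an upright tab on top, 29 to 51 mm above the rim, 30 mm long (the cover's x), 12 mm thick (its y): grip it across the thickness. This point: on the axis, 25.5 mm above the rim; when fully home (rim on the plate) it is 13.5 mm above the screw's head point.
- cover: The same red cover; origin at the centre of its rim (underside), z up along its axis. It starts rim down in the tray.
- tray: Shallow grey tray, 225 x 100 x 14 mm with 4 mm walls and floor, fixed; origin: centre of its underside; x along its length. The red, grey and blue covers stand in it in a row along x, about 65 mm apart, in any order, their tabs along x.
- cover_grey_center (a point): Grey cover of the same shape, in the tray; half-way up. To be left alone.
- cover_blue_center (a point): Blue cover of the same shape, in the tray; half-way up. To be left alone.
- jar_amber: Amber glass jar, 60 mm across, 85 mm high; origin: centre of its underside. To be left alone.
- jar_white: White jar with a blue lid, 52 mm across, 70 mm high; origin: centre of its underside. To be left alone.
- beaker: Glass beaker, 72 mm across, 90 mm high; origin: centre of its underside. To be left alone.
- sample_cup: Open aluminium sample cup, 52 mm across, 26 mm high; origin: centre of its underside. To be left alone.
- driver: Screwdriver lying on the bench. To be left alone.
Not all that is in view belongs to the job. Several things look just like the cover: the one meant starts farthest to the robot's right.

How it is judged:
On the way:
1. the loose screw has been turned by at least 0.15 rad (8.6 degrees) while the red cover still stands in the tray (((value of joint screw_1 above 0.15 rad or value of joint screw_1 below -0.15 rad) or (value of joint screw_2 above 0.15 rad or value of joint screw_2 below -0.15 rad) or (value of joint screw_3 above 0.15 rad or value of joint screw_3 below -0.15 rad)) and distance of cover_center from where it was at the start of the episode below 0.02 m), for 0.2 s.
At the end, for the whole second after the job is handed in: The red cover stands over the loose screw: its axis within 6.5 mm of the screw's, its rim within 3 mm of the plate, upright within 0.09 rad, at rest and released; that screw has been turned by at least 0.15 rad from its start (((horizontal distance between cover_center and screw_1_head below 0.0065 m and z of cover_center in the frame of screw_1_head between 0.009 and 0.0165 m and (value of joint screw_1 above 0.15 rad or value of joint screw_1 below -0.15 rad)) or (horizontal distance between cover_center and screw_2_head below 0.0065 m and z of cover_center in the frame of screw_2_head between 0.009 and 0.0165 m and (value of joint screw_2 above 0.15 rad or value of joint screw_2 below -0.15 rad)) or (horizontal distance between cover_center and screw_3_head below 0.0065 m and z of cover_center in the frame of screw_3_head between 0.009 and 0.0165 m and (value of joint screw_3 above 0.15 rad or value of joint screw_3 below -0.15 rad))) and angle between cover_center's own z axis and vertical below 0.09 rad and linear speed of cover below 0.01 m/s); the robot touches nothing.
It fails at once if a tight screw is twisted past its breakaway (its thread turns by more than 0.03 rad) ((value of joint thread_a above 0.03 rad or value of joint thread_a below -0.03 rad) or (value of joint thread_b above 0.03 rad or value of joint thread_b below -0.03 rad)).
It fails at once if a screw is turned by more than a quarter turn (1.57 rad) ((value of joint screw_1 above 1.57 rad or value of joint screw_1 below -1.57 rad) or (value of joint screw_2 above 1.57 rad or value of joint screw_2 below -1.57 rad) or (value of joint screw_3 above 1.57 rad or value of joint screw_3 below -1.57 rad)).
It fails at once if the glass window is touched (over 1 N) (contact force between anything else and window above 1 N).
It fails at once if the fingers or arm press on the module's case or plate with more than 25 N (contact force between any of the fingers, the arm and module_c0 above 25 N or contact force between any of the fingers, the arm and module_c1 above 25 N).
It fails at once if another thing is moved by more than 30 mm (distance of any of cover_grey_center, cover_blue_center, jar_amber, jar_white, beaker, sample_cup, driver from where it was at the start of the episode above 0.03 m).
It also fails if it takes over 72 s, if anything falls off the work surface, if the arm or the gripper's body presses on something with over 40 N, if the wrist force passes 120 N, or if a joint passes its speed limit or range.

## Working session

There is one attempt and no reset: what is moved stays moved. The work goes in short steps, Python scripts to look and compute and a tool call to move; the robot and the scene stay as the last step left them, time stands still between calls to the robot, and variables do not carry over. Pictures are saved under pics/ and viewed, at most 10 in all, crops included, and the job is handed in when it is done.

Besides the shell and the picture viewer there is one more tool, called after ">>>" as name([rows], argument=value, ...), one row to a line, values as JSON. servo_tool: Moves the arm, as the interface text tells. Its arguments: {"type":"object","properties":{"targets":{"type":"array"},"squeeze":{"type":"number"}},"required":["targets"]}

```bash
ls; mkdir -p pics; python3 - <<'E'
from bench import robot, viewer, spotter
import cv2, numpy as np
s=robot.sense(); print({k:np.round(v,3) for k,v in s.items()})
a=viewer.grab_frame("top"); b=viewer.grab_frame("side")
cv2.imwrite("pics/top.png",a["color"]); cv2.imwrite("pics/side.png",b["color"])
for n,f in (("top",a),("side",b)):
    print(n,f["K"].round(1).tolist(),np.round(f["distortion"],4),f["extrinsics"].round(3).tolist())
    for q in ["screw_1_head","cover_center","window","tray","module"]:
        print(q,[(np.round(d["xy"],1).tolist(),round(d["p"],2)) for d in spotter.mark_of(f,q)])
E
```

```text
pics
{'t': np.float64(0.0), 'q': array([-1.262,  0.6  , -0.003,  1.6  ,  0.002,  0.943, -0.08 ]), 'joint_velocities': array([-0.001,  0.001, -0.001,  0.001, -0.   ,  0.001,  0.   ]), 'joint_efforts': array([-1.0000e-03, -7.6506e+01,  1.4980e+00, -2.5234e+01, -5.2000e-02,
        1.7000e-02,  0.0000e+00]), 'tcp_pos': array([0.273, 0.671, 0.232]), 'orientation': array([-0.   ,  0.192,  0.981, -0.001]), 'force': array([-0.304,  0.6  ,  0.286]), 'torque': array([ 0.002, -0.003,  0.042]), 'gripper_force': np.float64(0.0), 'finger_gap': np.float64(0.093)}
top [[402.2, 0.0, 282.3], [0.0, 402.2, 213.1], [0.0, 0.0, 1.0]] [-0.0064  0.      0.      0.      0.    ] [[-0.016, -0.983, 0.182, 0.312], [-1.0, 0.015, -0.004, -0.028], [0.001, -0.182, -0.983, 1.192], [0.0, 0.0, 0.0, 1.0]]
screw_1_head [([191.0, 211.4], 0.5), ([417.4, 179.2], 0.45)]
cover_center [([367.6, 198.2], 0.71), ([251.9, 213.3], 0.67), ([316.7, 182.1], 0.62), ([317.0, 216.5], 0.62), ([332.5, 154.8], 0.57)]
window [([225.4, 184.5], 0.57), ([227.3, 151.2], 0.34)]
tray [([356.3, 219.8], 0.72), ([417.2, 180.2], 0.57), ([408.2, 269.6], 0.4)]
module [([231.1, 196.5], 0.56)]
side [[451.8, 0.0, 280.9], [0.0, 451.8, 203.8], [0.0, 0.0, 1.0]] [-0.053  0.     0.     0.     0.   ] [[0.828, -0.32, 0.462, -0.108], [-0.561, -0.468, 0.683, -0.999], [-0.002, -0.824, -0.566, 0.93], [0.0, 0.0, 0.0, 1.0]]
screw_1_head [([230.8, 166.0], 0.37)]
cover_center [([350.8, 237.2], 0.6), ([336.1, 269.8], 0.57), ([316.1, 239.3], 0.57), ([290.4, 251.5], 0.57)]
window [([266.2, 170.3], 0.63)]
tray [([311.6, 279.9], 0.63)]
module [([269.9, 209.1], 0.96)]
```

View pics/top.png

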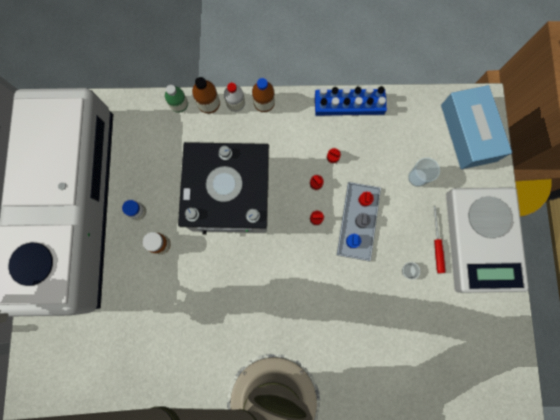

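View pics/side.png

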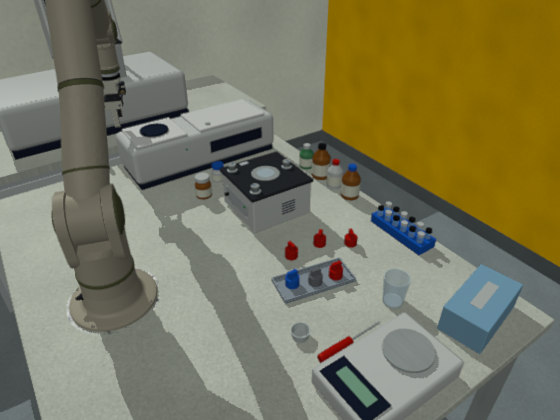

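The top view shows the module plate at about (225,185), with screws at (225,153), (192,213) and (253,215). There are four red covers: (333,155), (317,182) and (317,217) stand loose on the bench, and (367,198) is in the tray next to grey and blue. The tray one is farthest to the robot's right (−y is image right) and is in the tray as described. I'll confirm that in a crop and measure.

```bash
cat > h.py <<'E'
import cv2, numpy as np
from bench import robot, viewer, spotter
def ray(f,uv):
    p=cv2.undistortPoints(np.array(uv,float).reshape(-1,1,2),f["K"],f["distortion"]).reshape(-1,2)
    return np.c_[p,np.ones(len(p))]
def at_z(f,uv,z):
    T=f["extrinsics"]; d=ray(f,uv)@T[:3,:3].T; o=T[:3,3]
    return o+d*((z-o[2])/d[:,2])[:,None]
def cloud(f,mask=None):
    m=f["depth"]>0
    if mask is not None: m&=mask
    v,u=np.nonzero(m); T=f["extrinsics"]
    P=ray(f,np.c_[u,v])*f["depth"][m][:,None]
    return P@T[:3,:3].T+T[:3,3], np.c_[u,v]
def project(f,P):
    T=np.linalg.inv(f["extrinsics"])
    return cv2.projectPoints(np.array(P,float),cv2.Rodrigues(T[:3,:3])[0],T[:3,3],f["K"],f["distortion"])[0].reshape(-1,2)
E
python3 - <<'E'
from h import *
a=viewer.grab_frame("top"); b=viewer.grab_frame("side")
for n,f in (("top",a),("side",b)):
    P,uv=cloud(f); c=f["color"][uv[:,1],uv[:,0]].astype(int)
    # plate
    reg=(P[:,0]>.3)&(P[:,0]<.95)&(P[:,1]>-.1)&(P[:,1]<.5)
    m=reg&(abs(P[:,2]-.15)<.008)&(c.max(1)<70)
    r=cv2.minAreaRect(P[m,:2].astype(np.float32)); print(n,"plate",m.sum(),P[m,2].mean().round(4),np.round(r[0],4),np.round(r[1],4),r[2])
    m=reg&(P[:,2]>.163)&(P[:,2]<.18)
    lab=np.zeros(f["depth"].shape,np.uint8); lab[uv[m,1],uv[m,0]]=1
    k,L,st,ce=cv2.connectedComponentsWithStats(lab)
    for i in range(1,k):
        if st[i,4]>15:
            Q,_=cloud(f,L==i); print(" screw",st[i,4],ce[i].round(1),Q.mean(0).round(4), ((Q.min(0)+Q.max(0))/2).round(4),Q.max(0).round(3))
    hsv=cv2.cvtColor(f["color"],cv2.COLOR_BGR2HSV)
    red=((hsv[...,0]<8)|(hsv[...,0]>172))&(hsv[...,1]>150)&(hsv[...,2]>60)
    k,L,st,ce=cv2.connectedComponentsWithStats(red.astype(np.uint8))
    for i in range(1,k):
        if st[i,4]>40:
            Q,_=cloud(f,L==i); Q=Q[Q[:,2]>.036]
            if len(Q): 
                R=cv2.minAreaRect(Q[:,:2].astype(np.float32)); print(" red",st[i,4],ce[i].round(1),len(Q),np.round(R[0],3),np.round(R[1],3),R[2],Q[:,2].max().round(3))
c1=cv2.resize(a["color"][130:240,170:280],None,fx=5,fy=5,interpolation=cv2.INTER_CUBIC)
cv2.imwrite("pics/crop1.png",c1)
c2=cv2.resize(a["color"][140:270,300:400],None,fx=4.5,fy=4.5,interpolation=cv2.INTER_CUBIC)
cv2.imwrite("pics/crop2.png",c2)
E
```

```text
top plate 5639 0.1496 [0.6841 0.1191] [0.2327 0.4298] 88.1126708984375
 screw 92 [224.3 151.4] [0.6704 0.1187 0.1707] [0.6716 0.1199 0.1701] [0.686 0.134 0.177]
 screw 98 [190.5 213.2] [0.5045 0.2043 0.171 ] [0.5054 0.2048 0.1707] [0.519 0.219 0.177]
 screw 96 [252.2 214.7] [0.4981 0.0448 0.1714] [0.4979 0.0456 0.17  ] [0.511 0.059 0.176]
 red 67 [231.3  87.2] 67 [0.889 0.11 ] [0.025 0.026] 73.49747467041016 0.115
 red 140 [333.2 155.2] 53 [ 0.705 -0.193] [0.029 0.013] 60.625892639160156 0.055
 red 142 [316.2 181.7] 52 [ 0.622 -0.138] [0.03  0.012] 37.05027770996094 0.056
 red 154 [365.7 198.5] 63 [ 0.566 -0.28 ] [0.027 0.032] 43.69868850708008 0.06
 red 140 [316.4 217.3] 49 [ 0.514 -0.135] [0.012 0.027] 1.172061800956726 0.055
side plate 1945 0.151 [0.681  0.1176] [0.2365 0.4305] 88.17092895507812
 screw 18 [239.2 122.8] [0.7013 0.4972 0.1654] [0.7026 0.4958 0.1664] [0.734 0.5   0.17 ]
 screw 45 [285.6 161.6] [0.6674 0.1175 0.1714] [0.6695 0.121  0.1712] [0.683 0.136 0.179]
 screw 51 [230.9 165.1] [0.5004 0.2023 0.1716] [0.5023 0.2028 0.1705] [0.516 0.219 0.178]
 screw 58 [254.1 186.4] [0.4961 0.0437 0.1705] [0.4969 0.0459 0.1698] [0.51  0.061 0.176]
 red 162 [319.5 239.3] 34 [ 0.62  -0.138] [0.029 0.012] 38.92008972167969 0.056
 red 158 [350.3 238.8] 38 [ 0.703 -0.194] [0.028 0.011] 61.685325622558594 0.054
 red 178 [291.  251.1] 46 [ 0.512 -0.136] [0.031 0.012] 86.8287353515625 0.055
 red 207 [335.8 270.5] 80 [ 0.564 -0.286] [0.02  0.038] 87.14897155761719 0.06
```

View pics/crop2.png

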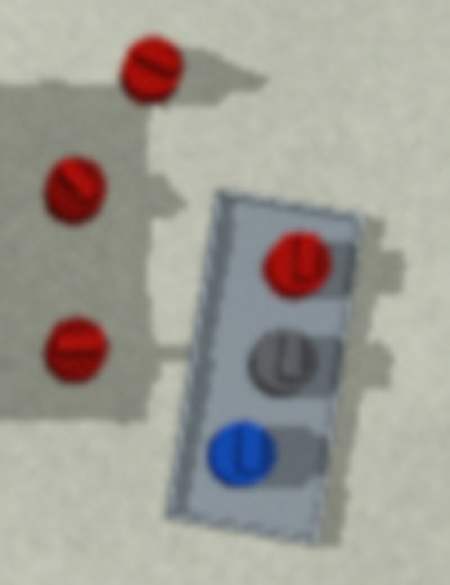

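The crop confirms it. The red cover at crop (297,265), which is (366,199) in the top picture, stands in the tray with grey and blue, and it's the rightmost red one. The other three stand on the bare bench. The screw positions agree with the 160 × 170 mm pattern (module yaw about −2°). I'm moving to screw 1 at about (0.503, 0.203).

>>> servo_tool([
  {"grip":0.093,"xyz":[0,0,-0.05],"spin":0},
  {"grip":0.08,"xyz":[-0.02,-0.02,-0.09],"spin":0},
  {"grip":0.07,"xyz":[-0.055,-0.05,-0.09],"spin":-0.05},
  {"grip":0.06,"xyz":[-0.09,-0.08,-0.09],"spin":-0.1},
  {"grip":0.05,"xyz":[-0.125,-0.11,-0.09],"spin":-0.15},
  {"grip":0.05,"xyz":[-0.16,-0.14,-0.09],"spin":-0.2},
  {"grip":0.05,"xyz":[-0.195,-0.17,-0.09],"spin":-0.25},
  {"grip":0.05,"xyz":[-0.23,-0.2,-0.09],"spin":-0.3},
  {"grip":0.05,"xyz":[-0.265,-0.23,-0.09],"spin":-0.35},
  {"grip":0.05,"xyz":[-0.3,-0.26,-0.08],"spin":-0.35},
], squeeze=8)

```text
t: 1.7
tcp_pos: [0.4541, 0.3166, 0.3139]
orientation: [0.001, 0.017, 1.0, 0.001]
force: [0.7, 0.3, 0.2]
finger_gap: 0.05
gripper_force: 0.0
```

>>> servo_tool([
  {"grip":0.05,"xyz":[-0.02,-0.04,0.02],"spin":0},
  {"grip":0.05,"xyz":[-0.04,-0.08,0.05],"spin":0},
  {"grip":0.05,"xyz":[-0.053,-0.112,0.08],"spin":0},
  {"grip":0.05,"xyz":[-0.053,-0.112,0.105],"spin":0},
  {"grip":0.05,"xyz":[-0.053,-0.112,0.12],"spin":0},
  {"grip":0.05,"xyz":[-0.053,-0.112,0.13],"spin":0},
  {"grip":0.05,"xyz":[-0.053,-0.112,0.138],"spin":0},
  {"grip":0.05,"xyz":[-0.053,-0.112,0.144],"spin":0},
  {"grip":0.05,"xyz":[-0.053,-0.112,0.145],"spin":0},
  {"grip":0.05,"xyz":[-0.053,-0.112,0.145],"spin":0},
])

```text
t: 2.7
tcp_pos: [0.502, 0.2044, 0.1679]
orientation: [0.0, 0.018, 1.0, 0.0]
force: [-0.1, -0.5, 0.3]
finger_gap: 0.0499
gripper_force: 0.0
```

>>> servo_tool([
  {"grip":0.04,"xyz":[0,0,0],"spin":0},
  {"grip":0.036,"xyz":[0,0,0],"spin":0},
  {"grip":0.032,"xyz":[0,0,0],"spin":0},
  {"grip":0.028,"xyz":[0,0,0],"spin":0},
  {"grip":0.02,"xyz":[0,0,0],"spin":0},
  {"grip":0.02,"xyz":[0,0,0],"spin":0},
  {"grip":0.02,"xyz":[0,0,0],"spin":0},
  {"grip":0.02,"xyz":[0,0,0],"spin":0},
  {"grip":0.02,"xyz":[0,0,0],"spin":0},
  {"grip":0.02,"xyz":[0,0,0],"spin":0},
], squeeze=8)

```text
t: 3.7
tcp_pos: [0.5021, 0.2054, 0.1679]
orientation: [0.0, 0.017, 1.0, 0.001]
force: [-0.4, 5.0, 1.1]
finger_gap: 0.0277
gripper_force: 8.0
```

```bash
cat > s.py <<'E'
from bench import robot; import numpy as np
s=robot.sense(); print({k:np.round(s[k],4).tolist() for k in ["t","tcp_pos","orientation","force","torque","finger_gap","gripper_force"]}, np.round(s["q"],3), np.round(s["joint_efforts"][-1],3))
E
python3 s.py
```

```text
{'t': 3.7, 'tcp_pos': [0.5021, 0.2054, 0.1679], 'orientation': [0.0004, 0.0174, 0.9998, 0.0008], 'force': [-0.4122, 4.9857, 1.0687], 'torque': [1.2568, 0.0922, 0.0453], 'finger_gap': 0.0277, 'gripper_force': 8.0} [-4.920e-01  4.700e-01  0.000e+00  2.081e+00 -2.000e-03  5.890e-01
  1.045e+00] -0.026
```

>>> servo_tool([
  {"grip":0.02,"xyz":[0,0.001,0],"spin":0},
  {"grip":0.02,"xyz":[0,0.001,0],"spin":-0.01},
  {"grip":0.02,"xyz":[0,0.001,0],"spin":-0.02},
  {"grip":0.02,"xyz":[0,0.001,0],"spin":-0.03},
  {"grip":0.02,"xyz":[0,0.001,0],"spin":-0.04},
  {"grip":0.02,"xyz":[0,0.001,0],"spin":-0.05},
  {"grip":0.02,"xyz":[0,0.001,0],"spin":-0.05},
  {"grip":0.02,"xyz":[0,0.001,0],"spin":-0.05},
  {"grip":0.02,"xyz":[0,0.001,0],"spin":-0.05},
  {"grip":0.02,"xyz":[0,0.001,0],"spin":-0.05},
])

```text
t: 4.7
tcp_pos: [0.5021, 0.2053, 0.1678]
orientation: [0.0, -0.007, 1.0, 0.0]
force: [-1.1, 3.7, 5.5]
finger_gap: 0.0278
gripper_force: 8.0
```

```bash
python3 s.py
```

```text
{'t': 4.7, 'tcp_pos': [0.5021, 0.2053, 0.1678], 'orientation': [0.0002, -0.0074, 1.0, 0.0002], 'force': [-1.1382, 3.7401, 5.4725], 'torque': [0.8604, 0.193, 0.0513], 'finger_gap': 0.0278, 'gripper_force': 8.0003} [-0.483  0.47  -0.014  2.08   0.011  0.591  1.081] 0.003
```

>>> servo_tool([
  {"grip":0.02,"xyz":[0,0,0],"spin":-0.02},
  {"grip":0.02,"xyz":[0,0,0],"spin":-0.04},
  {"grip":0.02,"xyz":[0,0,0],"spin":-0.05},
  {"grip":0.02,"xyz":[0,0,0],"spin":-0.06},
  {"grip":0.02,"xyz":[0,0,0],"spin":-0.07},
  {"grip":0.02,"xyz":[0,0,0],"spin":-0.08},
  {"grip":0.02,"xyz":[0,0,0],"spin":-0.09},
  {"grip":0.02,"xyz":[0,0,0],"spin":-0.1},
  {"grip":0.02,"xyz":[0,0,0],"spin":-0.11},
  {"grip":0.02,"xyz":[0,0,0],"spin":-0.12},
])

```text
t: 5.7
tcp_pos: [0.5021, 0.205, 0.1678]
orientation: [0.0, -0.067, 0.998, 0.0]
force: [-0.3, 2.8, 6.3]
finger_gap: 0.0277
gripper_force: 8.0
```

```bash
python3 s.py
```

```text
{'t': 5.7, 'tcp_pos': [0.5021, 0.205, 0.1678], 'orientation': [0.0002, -0.0674, 0.9977, 0.0], 'force': [-0.2711, 2.8107, 6.3364], 'torque': [0.677, 0.1962, 0.014], 'finger_gap': 0.0277, 'gripper_force': 8.0005} [-0.458  0.47  -0.049  2.079  0.04   0.593  1.172] -0.093
```

>>> servo_tool([
  {"grip":0.02,"xyz":[0,0,0],"spin":-0.02},
  {"grip":0.02,"xyz":[0,0,0],"spin":-0.04},
  {"grip":0.02,"xyz":[0,0,0],"spin":-0.06},
  {"grip":0.02,"xyz":[0,0,0],"spin":-0.08},
  {"grip":0.02,"xyz":[0,0,0],"spin":-0.1},
  {"grip":0.02,"xyz":[0,0,0],"spin":-0.11},
  {"grip":0.02,"xyz":[0,0,0],"spin":-0.12},
  {"grip":0.02,"xyz":[0,0,0],"spin":-0.13},
  {"grip":0.02,"xyz":[0,0,0],"spin":-0.14},
  {"grip":0.02,"xyz":[0,0,0],"spin":-0.15},
])

```text
t: 6.7
tcp_pos: [0.5022, 0.2046, 0.1678]
orientation: [0.0, -0.142, 0.99, -0.0]
force: [-1.1, 1.7, 6.8]
finger_gap: 0.0275
gripper_force: 8.0
```

```bash
python3 s.py
```

```text
{'t': 6.7, 'tcp_pos': [0.5022, 0.2046, 0.1678], 'orientation': [0.0002, -0.1418, 0.9899, -0.0002], 'force': [-1.1243, 1.7032, 6.8133], 'torque': [0.4196, 0.0476, -0.0549], 'finger_gap': 0.0275, 'gripper_force': 8.0004} [-0.426  0.471 -0.092  2.077  0.075  0.597  1.285] -0.089
```

>>> servo_tool([
  {"grip":0.05,"xyz":[0,0,0],"spin":-0.15},
  {"grip":0.05,"xyz":[0,0,0],"spin":-0.15},
  {"grip":0.05,"xyz":[0,0,-0.03],"spin":-0.15},
  {"grip":0.05,"xyz":[0,0,-0.07],"spin":-0.15},
  {"grip":0.05,"xyz":[0,-0.04,-0.1],"spin":-0.15},
  {"grip":0.05,"xyz":[0.01,-0.085,-0.12],"spin":-0.15},
  {"grip":0.05,"xyz":[0.02,-0.13,-0.12],"spin":-0.15},
  {"grip":0.05,"xyz":[0.03,-0.175,-0.12],"spin":-0.15},
  {"grip":0.05,"xyz":[0.04,-0.22,-0.12],"spin":-0.15},
  {"grip":0.05,"xyz":[0.04,-0.265,-0.12],"spin":-0.15},
])

```text
t: 7.7
tcp_pos: [0.5363, -0.0633, 0.2875]
orientation: [-0.001, -0.213, 0.977, -0.0]
force: [0.2, 0.2, -0.8]
finger_gap: 0.0497
gripper_force: 0.0
```

```bash
python3 s.py; python3 - <<'E'
from h import *
b=viewer.grab_frame("top"); s=viewer.grab_frame("side")
o=cv2.imread("pics/top.png"); so=cv2.imread("pics/side.png"); rows=[]
f=lambda im,u,v:cv2.resize(im[v-13:v+13,u-13:u+13],(260,260),interpolation=cv2.INTER_CUBIC)
for new in (0,1):
    rows.append(np.hstack([f((b["color"] if new else o),191,213),f((s["color"] if new else so),231,165)]))
cv2.imwrite("pics/s1.png",np.vstack(rows))
E
```

```text
{'t': 7.7, 'tcp_pos': [0.5363, -0.0633, 0.2875], 'orientation': [-0.0008, -0.2129, 0.9771, -0.0], 'force': [0.2233, 0.226, -0.7633], 'torque': [0.0695, -0.0527, -0.0405], 'finger_gap': 0.0497, 'gripper_force': 0.0} [ 0.072  0.316 -0.079  1.956  0.033  0.872  1.976] -1.363
```

View pics/s1.png

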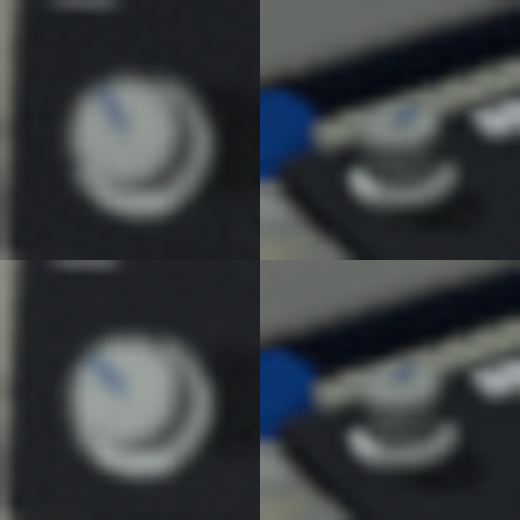

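The crops (before above, after below) show the blue line of screw 1 swung anticlockwise, from about 33° to about 43° left of image-up, so this is the loose one. I'll measure the turn more exactly, along with the tray tabs.

```bash
python3 - <<'E'
from h import *
b=viewer.grab_frame("top"); s=viewer.grab_frame("side")
for n,f,old,(u0,v0) in (("top",b,"pics/top.png",(189,211)),("side",s,"pics/side.png",(231,163))):
    for im in (cv2.imread(old),f["color"]):
        w=im[v0-8:v0+8,u0-8:u0+8].astype(float); w=w[...,0]-w[...,2]
        base=np.median(w); w=np.clip(w-18,0,None)
        yy,xx=np.mgrid[v0-8:v0+8,u0-8:u0+8]; 
        m=np.zeros(w.shape,bool); m=(abs(xx-u0)<7)&(abs(yy-v0)<7)&(w>0)
        if n=="side": m&=(xx>u0-3)
        XY=at_z(f,np.c_[xx[m],yy[m]],.172)[:,:2]; ww=w[m]; c=(XY*ww[:,None]).sum(0)/ww.sum()
        C=((XY-c).T*ww)@(XY-c); d=np.linalg.eigh(C)[1][:,1]; print(n,m.sum(),c.round(4),np.degrees(np.arctan2(d[1],d[0]))%180)
for n,f in (("top",b),("side",s)):
    P,uv=cloud(f); c=f["color"][uv[:,1],uv[:,0]].astype(int)
    m=(P[:,0]>.35)&(P[:,0]<.65)&(P[:,1]<-.19)&(P[:,1]>-.37)&(P[:,2]>.045)&(P[:,2]<.065)
    L=np.zeros(f["depth"].shape,np.uint8); L[uv[m,1],uv[m,0]]=1
    k,L,st,ce=cv2.connectedComponentsWithStats(L)
    for i in range(1,k):
        if st[i,4]>8:
            Q,_=cloud(f,L==i); R=cv2.minAreaRect(Q[:,:2].astype(np.float32)); print(n,st[i,4],ce[i].round(1),Q.mean(0).round(4),np.round(R[0],4),np.round(R[1],3),R[2])
    for d in spotter.mark_of(f,"cover_center")[:5]: print(n,"mark",np.round(d["xy"],1),round(d["p"],2),at_z(f,[d["xy"]],.0295).round(3))
P,uv=cloud(b); m=(P[:,0]>.3)&(P[:,0]<.7)&(P[:,1]<-.18)&(P[:,1]>-.42)&(P[:,2]>.003)&(P[:,2]<.02)
R=cv2.minAreaRect(P[m,:2].astype(np.float32)); print("tray",np.round(R[0],3),np.round(R[1],3),R[2])
cv2.imwrite("pics/top2.png",b["color"])
E
```

```text
top 6 [0.5116 0.2087] 27.524388171895794
top 9 [0.5105 0.2102] 43.94904812150881
side 1 [0.5102 0.2121] 90.0
side 1 [0.5102 0.2121] 90.0
top 50 [368.  196.8] [ 0.5672 -0.2828  0.0534] [ 0.5674 -0.2831] [0.012 0.029] 85.55553436279297
top 47 [364.6 219. ] [ 0.5016 -0.2693  0.0542] [ 0.5018 -0.2697] [0.011 0.029] 82.2232894897461
top mark [369.1 196.3] 0.56 [[ 0.574 -0.292  0.03 ]]
side 58 [335.7 263.9] [ 0.5658 -0.2836  0.0533] [ 0.5678 -0.2815] [0.015 0.029] 82.15641784667969
side 64 [315.  270.4] [ 0.5003 -0.2709  0.0527] [ 0.501  -0.2697] [0.015 0.032] 82.60693359375
side 59 [291.6 272.3] [ 0.4408 -0.2409  0.0537] [ 0.4413 -0.2399] [0.013 0.032] 89.47236633300781
side mark [290.2 250.7] 0.62 [[ 0.507 -0.139  0.029]]
side mark [337.4 272.1] 0.55 [[ 0.565 -0.294  0.029]]
side mark [352.9 236.9] 0.48 [[ 0.711 -0.197  0.029]]
side mark [319.9 236. ] 0.45 [[ 0.627 -0.134  0.03 ]]
tray [ 0.503 -0.344] [0.412 0.188] 7.852652072906494
```

Image estimate of the turn is about 11–16°, close to the required 8.6° minimum given the resolution. I'll add a little more twist to be safe.

>>> servo_tool([
  {"grip":0.05,"xyz":[-0.015,0.045,0],"spin":0},
  {"grip":0.05,"xyz":[-0.03,0.09,0],"spin":0},
  {"grip":0.05,"xyz":[-0.045,0.135,0],"spin":0},
  {"grip":0.05,"xyz":[-0.06,0.18,0],"spin":0},
  {"grip":0.05,"xyz":[-0.07,0.22,0.02],"spin":0},
  {"grip":0.05,"xyz":[-0.081,0.258,0.05],"spin":0},
  {"grip":0.05,"xyz":[-0.081,0.258,0.08],"spin":0},
  {"grip":0.05,"xyz":[-0.081,0.258,0.105],"spin":0},
  {"grip":0.05,"xyz":[-0.081,0.258,0.115],"spin":0},
  {"grip":0.05,"xyz":[-0.081,0.258,0.119],"spin":0},
])

```text
t: 9.0
tcp_pos: [0.5019, 0.2084, 0.1679]
orientation: [-0.001, -0.216, 0.976, -0.0]
force: [0.2, 0.5, 0.6]
finger_gap: 0.0502
gripper_force: 0.0
```

>>> servo_tool([
  {"grip":0.04,"xyz":[0,0,0],"spin":0},
  {"grip":0.032,"xyz":[0,0,0],"spin":0},
  {"grip":0.02,"xyz":[0,0,0],"spin":0},
  {"grip":0.02,"xyz":[0,0,0],"spin":0},
  {"grip":0.02,"xyz":[0,0,0],"spin":0},
  {"grip":0.02,"xyz":[0,0,0],"spin":-0.04},
  {"grip":0.02,"xyz":[0,0,0],"spin":-0.08},
  {"grip":0.02,"xyz":[0,0,0],"spin":-0.12},
  {"grip":0.02,"xyz":[0,0,0],"spin":-0.16},
  {"grip":0.02,"xyz":[0,0,0],"spin":-0.2},
], squeeze=10)

```text
t: 10.0
tcp_pos: [0.5045, 0.2053, 0.1697]
orientation: [0.001, -0.311, 0.95, -0.001]
force: [3.7, -7.5, 1.8]
finger_gap: 0.0276
gripper_force: 10.0
```

```bash
python3 s.py
```

```text
{'t': 10.0, 'tcp_pos': [0.5045, 0.2053, 0.1697], 'orientation': [0.0011, -0.3112, 0.9503, -0.0012], 'force': [3.6683, -7.508, 1.8078], 'torque': [-1.6304, -0.9167, -0.0978], 'finger_gap': 0.0276, 'gripper_force': 10.0014} [-0.35   0.475 -0.199  2.066  0.163  0.613  1.544] -0.459
```

>>> servo_tool([
  {"grip":0.05,"xyz":[0,0,0],"spin":0},
  {"grip":0.05,"xyz":[0,0,0],"spin":0},
  {"grip":0.05,"xyz":[0,0,-0.02],"spin":0},
  {"grip":0.05,"xyz":[0,0,-0.06],"spin":0},
  {"grip":0.05,"xyz":[0,0,-0.1],"spin":0},
  {"grip":0.05,"xyz":[0.02,-0.04,-0.12],"spin":0.05},
  {"grip":0.05,"xyz":[0.04,-0.08,-0.12],"spin":0.15},
  {"grip":0.05,"xyz":[0.06,-0.12,-0.12],"spin":0.25},
  {"grip":0.05,"xyz":[0.08,-0.16,-0.12],"spin":0.35},
  {"grip":0.05,"xyz":[0.1,-0.2,-0.12],"spin":0.45},
])

```text
t: 11.0
tcp_pos: [0.5408, -0.014, 0.2893]
orientation: [0.001, -0.09, 0.996, 0.0]
force: [0.2, 0.6, -0.4]
finger_gap: 0.0501
gripper_force: 0.0
```

```bash
python3 s.py; python3 - <<'E'
from h import *
fs=[viewer.grab_frame("top") for _ in range(3)]; f=fs[0]
u0,v0=189,211
for im in (cv2.imread("pics/top.png").astype(float),np.mean([g["color"] for g in fs],0)):
    w=im[v0-8:v0+8,u0-8:u0+8]; w=np.clip(w[...,0]-w[...,2]-15,0,None)
    yy,xx=np.mgrid[v0-8:v0+8,u0-8:u0+8]; m=(abs(xx-u0)<7)&(abs(yy-v0)<7)&(w>0)
    XY=at_z(f,np.c_[xx[m],yy[m]],.172)[:,:2]; ww=w[m]; c=(XY*ww[:,None]).sum(0)/ww.sum()
    C=((XY-c).T*ww)@(XY-c); d=np.linalg.eigh(C)[1][:,1]; print(m.sum(),c.round(4),np.degrees(np.arctan2(d[1],d[0]))%180)
P,uv=cloud(f); m=(abs(P[:,0]-.503)<.03)&(abs(P[:,1]-.204)<.03)&(P[:,2]>.169); print(P[m].mean(0).round(4))
E
```

```text
{'t': 11.0, 'tcp_pos': [0.5408, -0.014, 0.2893], 'orientation': [0.0006, -0.09, 0.9959, 0.0002], 'force': [0.1943, 0.6406, -0.4151], 'torque': [0.0618, -0.0645, 0.0345], 'finger_gap': 0.0501, 'gripper_force': 0.0} [-0.028  0.314 -0.066  1.954  0.026  0.873  1.643] 0.016
10 [0.5116 0.2085] 27.660340341013608
11 [0.5095 0.2114] 57.39366115661352
[0.5046 0.2042 0.1719]
```

>>> servo_tool([
  {"grip":0.04,"xyz":[0.003,-0.04,0],"spin":0.05},
  {"grip":0.035,"xyz":[0.006,-0.08,0],"spin":0.1},
  {"grip":0.035,"xyz":[0.01,-0.12,0],"spin":0.15},
  {"grip":0.035,"xyz":[0.013,-0.16,0],"spin":0.2},
  {"grip":0.035,"xyz":[0.016,-0.2,0.03],"spin":0.25},
  {"grip":0.035,"xyz":[0.02,-0.24,0.07],"spin":0.305},
  {"grip":0.035,"xyz":[0.022,-0.265,0.11],"spin":0.305},
  {"grip":0.035,"xyz":[0.022,-0.265,0.15],"spin":0.305},
  {"grip":0.035,"xyz":[0.022,-0.265,0.17],"spin":0.305},
  {"grip":0.035,"xyz":[0.022,-0.265,0.17],"spin":0.305},
])

```text
t: 12.15
tcp_pos: [0.5667, -0.2748, 0.1156]
orientation: [-0.002, 0.059, 0.998, 0.001]
force: [0.5, 0.8, -0.6]
finger_gap: 0.0349
gripper_force: 0.0
```

>>> servo_tool([
  {"grip":0.035,"xyz":[0,0,0],"spin":0},
  {"grip":0.035,"xyz":[0,0,0],"spin":0},
  {"grip":0.035,"xyz":[0,0,0],"spin":0},
  {"grip":0.035,"xyz":[0,0,0],"spin":0},
  {"grip":0.035,"xyz":[0,0,0],"spin":0},
  {"grip":0.035,"xyz":[0,0,0],"spin":0},
  {"grip":0.035,"xyz":[0,0,0],"spin":0},
  {"grip":0.035,"xyz":[0,0,0],"spin":0},
  {"grip":0.035,"xyz":[0,0,0],"spin":0},
  {"grip":0.035,"xyz":[0,0,0],"spin":0},
])

```text
t: 13.15
tcp_pos: [0.5676, -0.2773, 0.1186]
orientation: [-0.0, 0.06, 0.998, 0.0]
force: [0.2, 0.7, -0.1]
finger_gap: 0.0349
gripper_force: 0.0
```

>>> servo_tool([
  {"grip":0.035,"xyz":[0,-0.005,0.01],"spin":0},
  {"grip":0.035,"xyz":[0,-0.005,0.03],"spin":0},
  {"grip":0.035,"xyz":[0,-0.005,0.05],"spin":0},
  {"grip":0.035,"xyz":[0,-0.005,0.06],"spin":0},
  {"grip":0.035,"xyz":[0,-0.005,0.066],"spin":0},
  {"grip":0.035,"xyz":[0,-0.005,0.066],"spin":0},
  {"grip":0.025,"xyz":[0,-0.005,0.066],"spin":0},
  {"grip":0.015,"xyz":[0,-0.005,0.066],"spin":0},
  {"grip":0.005,"xyz":[0,-0.005,0.066],"spin":0},
  {"grip":0.005,"xyz":[0,-0.005,0.066],"spin":0},
], squeeze=12)

```text
t: 14.15
tcp_pos: [0.5673, -0.2823, 0.0532]
orientation: [0.0, 0.06, 0.998, -0.0]
force: [-0.6, -0.1, 2.2]
finger_gap: 0.0122
gripper_force: 12.0
```

>>> servo_tool([
  {"grip":0.005,"xyz":[0,0,0],"spin":0},
  {"grip":0.005,"xyz":[0,0,0],"spin":0},
  {"grip":0.005,"xyz":[0,0,-0.01],"spin":0},
  {"grip":0.005,"xyz":[0,0,-0.03],"spin":0},
  {"grip":0.005,"xyz":[0,0,-0.06],"spin":0},
  {"grip":0.005,"xyz":[0,0,-0.1],"spin":0},
  {"grip":0.005,"xyz":[0,0,-0.14],"spin":0},
  {"grip":0.005,"xyz":[0,0,-0.18],"spin":0},
  {"grip":0.005,"xyz":[0,0,-0.2],"spin":0},
  {"grip":0.005,"xyz":[0,0,-0.2],"spin":0},
], squeeze=20)

```text
t: 15.15
tcp_pos: [0.5682, -0.2828, 0.2565]
orientation: [0.003, 0.06, 0.998, -0.001]
force: [-0.5, 0.1, -0.2]
finger_gap: 0.0121
gripper_force: 20.0
```

```bash
python3 s.py; python3 - <<'E'
from h import *
b=viewer.grab_frame("side"); c=viewer.grab_frame("top")
cv2.imwrite("pics/held.png",np.hstack([b["color"][100:400,200:500],c["color"][100:400,200:500]]))
E
```

```text
{'t': 15.15, 'tcp_pos': [0.5682, -0.2828, 0.2565], 'orientation': [0.0028, 0.0604, 0.9982, -0.0009], 'force': [-0.494, 0.0969, -0.1954], 'torque': [0.0443, -0.043, 0.0122], 'finger_gap': 0.0121, 'gripper_force': 19.9882} [ 0.329  0.463  0.064  1.799 -0.037  0.875  1.86 ] -0.018
```

View pics/held.png

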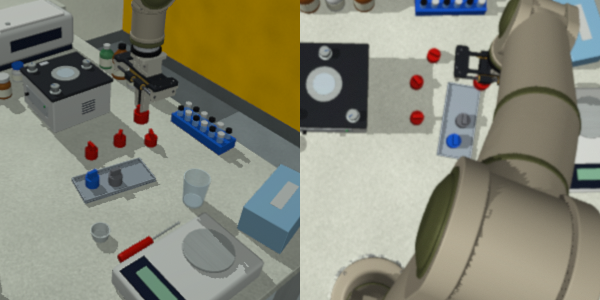

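The side crop shows the red cover held upright at (142,115), with grey and blue still in the tray. Combining the three squeeze contacts puts screw 1's axis at (0.5046, 0.2053), which the top camera confirms to about 1 mm. I'm carrying the cover there.

>>> servo_tool([
  {"grip":0.005,"xyz":[0.005,0.02,0],"spin":0},
  {"grip":0.005,"xyz":[0.015,0.06,0],"spin":0},
  {"grip":0.005,"xyz":[0.027,0.105,0],"spin":0},
  {"grip":0.005,"xyz":[0.038,0.15,0],"spin":0},
  {"grip":0.005,"xyz":[0.05,0.195,0],"spin":0},
  {"grip":0.005,"xyz":[0.061,0.24,0],"spin":0},
  {"grip":0.005,"xyz":[0.072,0.285,0],"spin":0},
  {"grip":0.005,"xyz":[0.084,0.33,0],"spin":0},
  {"grip":0.005,"xyz":[0.095,0.375,0],"spin":0},
  {"grip":0.005,"xyz":[0.105,0.415,0],"spin":0},
])

```text
t: 16.25
tcp_pos: [0.5113, 0.1445, 0.2511]
orientation: [-0.001, 0.06, 0.998, -0.0]
force: [0.1, 0.4, 0.1]
finger_gap: 0.0118
gripper_force: 20.0
```

>>> servo_tool([
  {"grip":0.005,"xyz":[0.008,0.03,0],"spin":0},
  {"grip":0.005,"xyz":[0.013,0.05,0],"spin":0},
  {"grip":0.005,"xyz":[0.016,0.062,0],"spin":0},
  {"grip":0.005,"xyz":[0.016,0.062,0],"spin":0},
  {"grip":0.005,"xyz":[0.016,0.062,0.01],"spin":0},
  {"grip":0.005,"xyz":[0.016,0.062,0.01],"spin":0},
  {"grip":0.005,"xyz":[0.016,0.062,0.01],"spin":0},
  {"grip":0.005,"xyz":[0.016,0.062,0.01],"spin":0},
  {"grip":0.005,"xyz":[0.016,0.062,0.01],"spin":0},
  {"grip":0.005,"xyz":[0.016,0.062,0.01],"spin":0},
])

```text
t: 17.25
tcp_pos: [0.5045, 0.2057, 0.2428]
orientation: [0.0, 0.061, 0.998, 0.0]
force: [-0.5, 0.3, -0.5]
finger_gap: 0.0119
gripper_force: 20.0
```

```bash
python3 s.py; python3 - <<'E'
from h import *
b=viewer.grab_frame("side")
cv2.imwrite("pics/hover.png",cv2.resize(b["color"][80:230,150:350],None,fx=4,fy=4,interpolation=cv2.INTER_CUBIC))
E
```

```text
{'t': 17.25, 'tcp_pos': [0.5045, 0.2057, 0.2428], 'orientation': [0.0002, 0.0605, 0.9982, 0.0001], 'force': [-0.5487, 0.3108, -0.4769], 'torque': [-0.0075, -0.0631, -0.0003], 'finger_gap': 0.0119, 'gripper_force': 19.9883} [-0.478  0.372 -0.018  2.002  0.01   0.768  0.948] 0.002
```

View pics/hover.png

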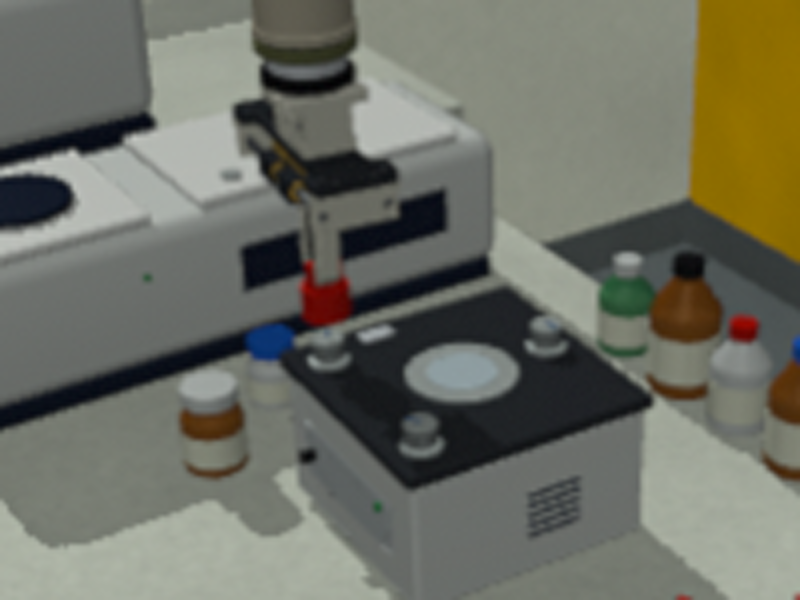

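The cover hangs at crop (327,298), straight above the screw head at (328,345). Lowering it now.

>>> servo_tool([
  {"grip":0.005,"xyz":[0,0,0.006],"spin":0},
  {"grip":0.005,"xyz":[0,0,0.012],"spin":0},
  {"grip":0.005,"xyz":[0,0,0.017],"spin":0},
  {"grip":0.005,"xyz":[0,0,0.021],"spin":0},
  {"grip":0.005,"xyz":[0,0,0.024],"spin":0},
  {"grip":0.005,"xyz":[0,0,0.026],"spin":0},
  {"grip":0.005,"xyz":[0,0,0.028],"spin":0},
  {"grip":0.005,"xyz":[0,0,0.028],"spin":0},
  {"grip":0.005,"xyz":[0,0,0.028],"spin":0},
  {"grip":0.005,"xyz":[0,0,0.028],"spin":0},
])

```text
t: 18.3
tcp_pos: [0.5045, 0.2059, 0.2148]
orientation: [0.0, 0.06, 0.998, 0.0]
force: [-0.3, 0.9, -1.2]
finger_gap: 0.012
gripper_force: 20.0
```

>>> servo_tool([
  {"grip":0.005,"xyz":[0,0,0.003],"spin":0},
  {"grip":0.005,"xyz":[0,0,0.006],"spin":0},
  {"grip":0.005,"xyz":[0,0,0.009],"spin":0},
  {"grip":0.005,"xyz":[0,0,0.011],"spin":0},
  {"grip":0.005,"xyz":[0,0,0.013],"spin":0},
  {"grip":0.005,"xyz":[0,0,0.014],"spin":0},
  {"grip":0.005,"xyz":[0,0,0.015],"spin":0},
  {"grip":0.005,"xyz":[0,0,0.015],"spin":0},
  {"grip":0.005,"xyz":[0,0,0.015],"spin":0},
  {"grip":0.005,"xyz":[0,0,0.015],"spin":0},
])

```text
t: 19.3
tcp_pos: [0.5044, 0.2059, 0.1997]
orientation: [0.0, 0.06, 0.998, 0.0]
force: [-0.1, 0.4, -0.4]
finger_gap: 0.0118
gripper_force: 20.0
```

>>> servo_tool([
  {"grip":0.005,"xyz":[0,0,0.0005],"spin":0},
  {"grip":0.005,"xyz":[0,0,0.001],"spin":0},
  {"grip":0.02,"xyz":[0,0,0.001],"spin":0},
  {"grip":0.03,"xyz":[0,0,0.001],"spin":0},
  {"grip":0.035,"xyz":[0,0,0.001],"spin":0},
  {"grip":0.035,"xyz":[0,0,0.001],"spin":0},
  {"grip":0.035,"xyz":[0,0,-0.01],"spin":0},
  {"grip":0.035,"xyz":[0,0,-0.03],"spin":0},
  {"grip":0.035,"xyz":[0,0,-0.06],"spin":0},
  {"grip":0.035,"xyz":[0,0,-0.1],"spin":0},
])

```text
t: 20.3
tcp_pos: [0.5037, 0.2055, 0.3004]
orientation: [-0.001, 0.06, 0.998, -0.001]
force: [0.7, -0.2, 0.7]
finger_gap: 0.0351
gripper_force: 0.0
```

>>> servo_tool([
  {"grip":0.035,"xyz":[0,-0.03,-0.02],"spin":0},
  {"grip":0.035,"xyz":[0,-0.07,-0.02],"spin":0},
  {"grip":0.035,"xyz":[0,-0.11,-0.02],"spin":0},
  {"grip":0.035,"xyz":[0,-0.15,-0.02],"spin":0},
  {"grip":0.035,"xyz":[0,-0.19,-0.02],"spin":0},
  {"grip":0.035,"xyz":[0,-0.23,-0.02],"spin":0},
  {"grip":0.035,"xyz":[0,-0.27,-0.02],"spin":0},
  {"grip":0.035,"xyz":[0,-0.3,-0.02],"spin":0},
  {"grip":0.035,"xyz":[0,-0.3,-0.02],"spin":0},
  {"grip":0.035,"xyz":[0,-0.3,-0.02],"spin":0},
])

```text
t: 21.3
tcp_pos: [0.4682, -0.0922, 0.3203]
orientation: [0.0, 0.061, 0.998, 0.0]
force: [-0.9, 0.3, -0.2]
finger_gap: 0.0345
gripper_force: 0.0
```

```bash
python3 s.py; python3 - <<'E'
from h import *
b=viewer.grab_frame("side"); c=viewer.grab_frame("top")
f=lambda im,u,v:cv2.resize(im[v-50:v+50,u-50:u+50],(400,400),interpolation=cv2.INTER_CUBIC)
cv2.imwrite("pics/done.png",np.hstack([f(b["color"],250,165),f(c["color"],210,190)]))
for g in (b,c):
    P,uv=cloud(g); 
    m=(abs(P[:,0]-.505)<.03)&(abs(P[:,1]-.205)<.03)&(P[:,2]>.187); R=cv2.minAreaRect(P[m,:2].astype(np.float32)); print(m.sum(),np.round(R[0],4),np.round(R[1],3),P[m,2].max().round(4),np.percentile(P[m,2],80).round(4))
E
```

```text
{'t': 21.3, 'tcp_pos': [0.4682, -0.0922, 0.3203], 'orientation': [0.0004, 0.0612, 0.9981, 0.0002], 'force': [-0.8785, 0.3243, -0.1827], 'torque': [0.0272, -0.0052, 0.0146], 'finger_gap': 0.0345, 'gripper_force': 0.0} [-0.029  0.193  0.125  2.046 -0.031  0.903  1.562] 0.14
50 [0.5033 0.2057] [0.018 0.029] 0.2052 0.2023
73 [0.5059 0.2049] [0.013 0.03 ] 0.2049 0.2022
```

View pics/done.png

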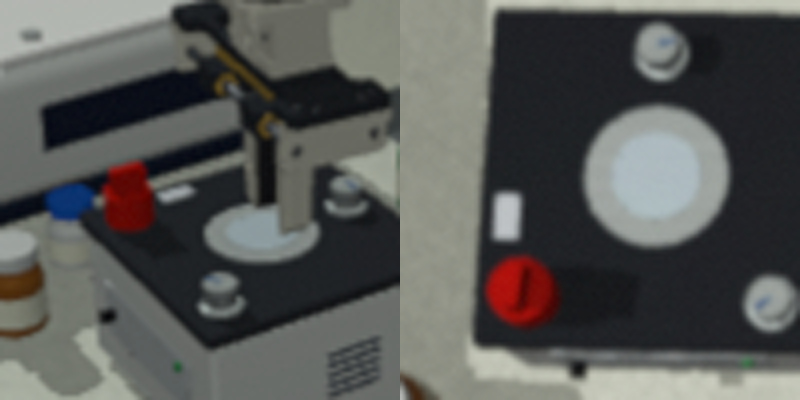

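The red cover sits upright over screw 1, at side crop (130,205) and top crop (522,290). The tab top is at about 0.202, close to the expected 0.201, and it's centred at about (0.505, 0.205). The gripper is clear.

```bash
python3 -c "
from bench import robot; print(robot.finish_job())"
```

```text
the job is handed in; nothing more can be done
None
```

I found screw 1 loose, turned it about 30° anticlockwise by the camera (more than the fifteen you asked for, because I added a second twist to be sure), set the red cover flat over it and let go, then handed the job in; screws 2 and 3 were not touched, and no verdict was returned.

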